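Slide the locked specimen carriage under the scanning bridge

ROBOT

A 6-joint arm with a two-finger parallel gripper is mounted at the origin on the work surface. World frame = base frame: x ahead of the robot, y to its left, z up, the work surface at z = 0. Lengths are in m, angles in rad, forces in N, time in s.
With the tool pointing down it reaches from about 0.35 to 0.975 m from the base axis. Payload 17.4 kg.
Tool frame: the origin (TCP) lies at the very end of the fingers, on their centre line; the grasp point (between the pads) lies 19 mm behind it (bot.grasp_offset is the distance from the TCP to the grasp point, in m); z points along the fingers, y is the line along which they close (so a half turn about z gives the same grasp; the last joint's range is limited). The gripper opens to 85 mm and grips with 20 to 120 N. Pads are 22 mm wide; open, the fingers measure 114 mm over their backs; the gripper's body (76 mm by 85 mm) begins 54 mm behind the grasp point. The pads swing forward as they close: fully open they stand 13 mm farther back than shut.
Start: joints at [1.293, 0.116, 1.442, -0, 1.584, -0.038], TCP at [0.16, 0.656, 0.231] pointing down, gripper open.
Joint ranges: [-2.83, 2.83], [-0.83, 2.19], [0.07, 2.5], [-1.14, 4.28], [0.01, 3], [-2.97, 2.97]. Speed limits (rad/s): [1.89, 1.89, 2.22, 3.14, 3.14, 3.14].

INTERFACE

Orientations are given as a rotation vector (axis times angle).
In Python, from station import bot gives the robot as it stands. The module is installed in compiled form; this text tells all that it offers.
- The arm moves only by the tool play_rows, never from a script. Its argument "moves" is a list of rows, each an object of numbers: "dx", "dy", "dz": the shift along the tool's x, y, z in units of 30 mm (1.0 is 30 mm); "wx", "wy", "wz": the turn, a rotation vector about the tool's x, y, z in degrees. A call has exactly 5 rows; each row shifts and turns the commanded pose from where the row before left it, along the tool's axes as they then stand; what a row does not reach is not made up. A row lasts 1/12 s, in which the tool goes at most 41.7 mm and 7.16 degrees, less where a joint would pass 70% of its speed; a pose out of reach is approached as far as the arm can. A call is refused whole if a number of a shift passes 1 or a number of a turn 7.16, either way. A call with a gripper value outside its range is refused whole. "hand" is the closure, from 0 (fully open) to 1 (shut), set as the call begins (left out, the last holds). The fingers move at their own pace and stop on an object; the grip force is fixed at half the most. Time passes only in rows, so rows that do not move let the fingers close, or fill a call up. It gives the time, the measured TCP pose, the force, the opening and the grip force at its end, in the units of the state.
- bot.state(): the state, without advancing time (a new reading comes with each control period).
- bot.grab_frame(name): name is "scene" or "side" or "wrist"; returns (picture, depth): 420x560x3 uint8, red, green, blue; 420x560 float32, m along the optical axis (not along the pixel's ray), 0 where there is no reading.
- bot.camera_info(name): a dict with "K" (3x3 intrinsics, pixels), "k1" (the pictures are not rectified: a ray, as slopes to the right and down, at radius r is drawn at 1 + k1 r^2 times it, then the intrinsics apply), "camera_from_world" (4x4, takes a point from world to camera coordinates). Camera axes: x right, y up, looking along -z (the intrinsics and any distortion apply to the point x, -y, -z); pixel columns grow to the right and rows downward; lengths in m; the calibration is good to about 2 mm. A picture is of the moment at which its call begins: read the wrist's pose just before it. camera_info takes no time and is no camera call; for the wrist camera it gives the pose at the moment of the call.
- bot.finish_job(): hands the job in; it is judged then, once.
The state is a dict: "clock": time; "joint_positions": joint angles; "joint_velocities": joint speeds; "tau": joint torques, N m; "position": TCP position; "orientation": TCP orientation; "contact_force": force on the tool from outside, world axes, zero at the start; "moment": the same for the moment, N m; "finger_gap": opening from 0.0 (shut) to 1.0 (fully open); "grasp_force": force on a finger pad.
Only numpy, scipy, OpenCV 4.12 (cv2) and the standard library are available. Lean on these libraries where they do the work, as an engineer would, in place of code of your own. Each camera call takes 0.05 s, during which the arm holds its last target. There are 200 camera calls.

TASK

Bring the mortar specimen under the scanning bridge: with a fingertip press the round lock button on the carriage all the way down and, keeping it down the whole way, push the carriage along its rail until it is fully home against the end stop. Then let the button spring back up and move clear. Only press and push: leave the specimen seated on the carriage, and leave the beaker, jar and bowl standing where they are.

Things in the scene. Friction and masses are not known exactly. Their poses are not given: they have to be found in the camera images.
- rail: Scanner slide screwed to the bench, immovable: white base plate 160 (x) x 420 (y) x 12 mm. Origin on the bench top on the rail's centre line; y runs along the rail towards the end stop, z up; turned about the vertical by up to about 0.5 rad from the world axes.
- stop_face (a point): The end stop, a dark steel block 58 mm high across the rail: this point is the middle of the rubber buffer's face, 36 mm above the bench, which the carriage's front face meets (y = +190 mm in the rail's frame).
- bridge_top (a point): Middle of the top of the white scanning bridge that spans the rail just before the end stop, 114 mm above the bench (y = +150 mm in the rail's frame). The bridge measures 156 (x) x 60 (y) mm; 79 mm clear height under it. When the carriage is home the specimen is under it and the button's centre is 80 mm short of its face.
- carriage (a joint): How far the aluminium carriage has slid towards the end stop (+y of the rail), m: 0 at the back end, 0.160 at the stop; starts between 0 and 0.07. Carriage 104 (x) x 190 (y) mm, flat top 45 mm above the bench, centre at y = -65 mm + joint value in the rail's frame. While the button is up a pin in a toothed rack locks it, with up to 5 mm of play; with the button down it slides with about 2 N.
- ledge_top (a point): Middle of the top of the thumb ledge, an upright plate across the carriage behind the button: 60 mm wide (x), 12 mm thick, 22 mm high, its top 67 mm above the bench. Its front face is 24 mm behind the button's centre. A fingertip on the button may push against it; friction on the button alone also moves the carriage.
- lock (a joint): How far the lock button is pressed, in m: 0 up (carriage locked), 0.006 fully down (carriage free; it needs at least 0.004). A spring brings it back up: it starts to move at about 3 N and is fully down at 5.5 N, where it meets a hard stop. Let go short of the end stop, it locks on the next tooth (every 10 mm).
- lock_top (a point): Centre of the top face of the black round lock button (36 mm across) on the rear part of the carriage, 55 mm above the bench when up, 49 mm when fully down (then still 4 mm proud of the carriage). On the rail's centre line, 55 mm behind the carriage's centre. Moves with carriage and button.
- specimen_mid (a point): Middle of the specimen: a grey mortar disc 50 mm across and 17 mm high on a steel foot 64 mm across and 6 mm high, loosely seated on the front part of the carriage, 107 mm ahead of the button's centre; its top is 69 mm above the bench. It rides along with the carriage.
- specimen (a joint): How far the specimen is lifted off the carriage, in m: 0 seated. It is not to be lifted.
- beaker: Empty glass beaker, 68 mm across, 85 mm tall, loose on the bench beside the rail on its far (+x) side. Origin at the centre of its underside. To be left alone.
- jar: White plastic jar with a blue cap, 60 mm across, 105 mm tall, loose on the bench on the far side of the rail near the bridge. Origin at the centre of its underside. To be left alone.
- bowl: Small steel bowl, 72 mm across, 34 mm high, loose on the bench on the near (-x) side of the rail. Origin at the centre of its underside. To be left alone.

How it is judged:
On the way, in this order (a step that is already met when the one before it is completed fails the run):
1. the lock button is pressed down before the carriage reaches the end stop (value of joint lock above 0.0045 m and value of joint carriage below 0.15 m), for 0.1 s.
2. the carriage reaches the end stop with the button still held down (value of joint lock above 0.003 m and value of joint carriage above 0.156 m), for 0.1 s.
At the end, for the whole second after the job is handed in: The carriage is within 4 mm of its end stop, the lock button is up again (within 1.5 mm), the specimen is seated on the carriage, and the beaker, jar and bowl stand at rest within 15 mm of where they were, upright (value of joint carriage above 0.156 m and value of joint lock below 0.0015 m and value of joint specimen below 0.002 m and linear speed of each of jar, beaker, bowl below 0.02 m/s and distance of each of beaker, jar, bowl from where it was at the start of the episode below 0.015 m and angle between each of beaker, jar, bowl's own z axis and vertical below 0.2 rad); the robot touches nothing.
It fails at once if the button comes up (pressed less than 2 mm) while the carriage is on its way (value of joint carriage between 0.085 and 0.15 m and value of joint lock below 0.002 m).
It fails at once if the specimen is lifted off the carriage (value of joint specimen above 0.006 m).
It fails at once if the beaker is lifted, carried, knocked over or pushed away (distance of beaker from where it was at the start of the episode above 0.02 m or angle between beaker's own z axis and vertical above 0.4 rad).
It fails at once if the jar is lifted, carried, knocked over or pushed away (distance of jar from where it was at the start of the episode above 0.02 m or angle between jar's own z axis and vertical above 0.4 rad).
It fails at once if the bowl is lifted, carried, knocked over or pushed away (distance of bowl from where it was at the start of the episode above 0.02 m or angle between bowl's own z axis and vertical above 0.4 rad).
It also fails if it takes over 38 s, if anything falls off the work surface, if the arm or the gripper's body presses on something with over 40 N, if the wrist force passes 120 N, or if a joint passes its speed limit or range.

## Working session

There is one attempt and no reset: what is moved stays moved. The work goes in short steps, Python scripts to look and compute and a tool call to move; the robot and the scene stay as the last step left them, time stands still between calls to the robot, and variables do not carry over. Pictures are saved under pics/ and viewed, at most 10 in all, crops included, and the job is handed in when it is done.

Besides the shell and the picture viewer there is one more tool, called after ">>>" by a JSON object that holds its "op" and its "data", one argument or row to a line. play_rows: Moves the arm, as the interface text tells. Its arguments: {"type":"object","properties":{"moves":{"type":"array","items":{"type":"object","properties":{"dx":{"type":"number"},"dy":{"type":"number"},"dz":{"type":"number"},"wx":{"type":"number"},"wy":{"type":"number"},"wz":{"type":"number"}}}},"hand":{"type":"number"}},"required":["moves"]}

```bash
mkdir -p pics
cat > h.py <<'E'
import numpy as np, cv2
from station import bot
from scipy.spatial.transform import Rotation as R
def grab(n):
    ci=bot.camera_info(n); rgb,d=bot.grab_frame(n); return rgb,d,ci
def world(ci,d,K=None):
    K=np.array(ci["K"]);h,w=d.shape
    v,u=np.mgrid[0:h,0:w].astype(float)
    a=(u-K[0,2])/K[0,0]; b=(v-K[1,2])/K[1,1]
    rd=np.hypot(a,b); r=rd.copy()
    for _ in range(20): r=rd/(1+ci["k1"]*r*r)
    s=np.where(rd>0,r/np.maximum(rd,1e-9),1)
    P=np.stack([a*s*d,-b*s*d,-d,np.ones_like(d)],-1)
    W=P@np.linalg.inv(np.array(ci["camera_from_world"])).T
    W=W[...,:3]; W[d<=0]=np.nan
    return W
E
python3 - <<'E'
from h import *
s=bot.state(); print(s)
ims=[]
for n in("scene","side"):
    rgb,d,ci=grab(n); np.savez(f"{n}.npz",rgb=rgb,W=world(ci,d)); 
    cv2.imwrite(f"pics/{n}0.png",rgb[...,::-1]); print(n,ci["k1"],np.linalg.inv(ci["camera_from_world"])[:3,3])
E
```

```text
{'clock': 0.0, 'joint_positions': array([ 1.29322309e+00,  1.16522085e-01,  1.44226795e+00,  1.59683085e-05,
        1.58399046e+00, -3.78014686e-02]), 'joint_velocities': array([-0.00038309,  0.00011794,  0.00076062,  0.00059654,  0.00072652,
        0.00173346]), 'tau': array([-2.08917823e-03, -7.31996655e+01, -6.32491851e+01, -2.15230834e-04,
        6.40199592e-03,  4.70979228e-05]), 'position': array([0.16025395, 0.65551013, 0.23053616]), 'orientation': array([-3.75706481e-01, -3.11884187e+00,  1.83865074e-03]), 'contact_force': array([-0.23081859, -0.95203422,  0.29607423]), 'moment': array([ 0.03741891, -0.01638172,  0.01672169]), 'grasp_force': 0.0, 'finger_gap': 1.0012132298137613}
scene -0.05805785016801987 [ 1.07870888 -0.01240244  0.62241654]
side -0.06069818502658383 [0.30784689 0.44358475 0.52040022]
```

View pics/scene0.png

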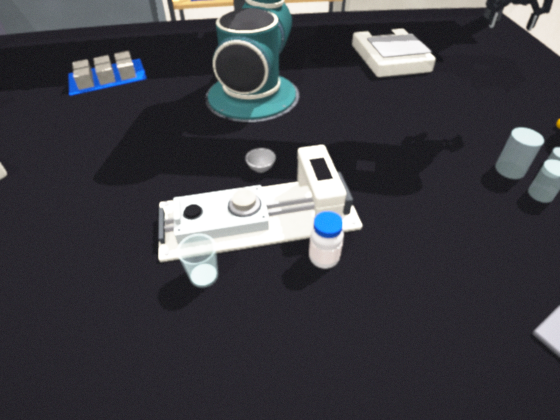

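View pics/side0.png

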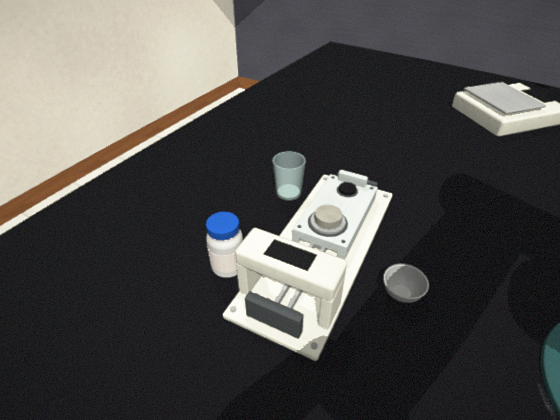

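The scene view shows the button at about (193,212), the specimen at (243,202), the bridge at (320,175), the beaker at (200,262), the jar at (326,240) and the bowl at (261,160). In the side view the button is at (347,188), the ledge at (353,178), the specimen at (327,217) and the bridge top at (291,255).

Run:
```python
from h import *
for n,pts in (("scene",dict(btn=(193,212),spec=(243,199),bridge=(320,168))),("side",dict(btn=(347,188),spec=(327,213),bridge=(291,255),ledge=(353,177)))):
    f=np.load(n+".npz"); W=f["W"]; rgb=f["rgb"]
    for k,(u,v) in pts.items(): print(n,k,np.nanmedian(W[v-2:v+3,u-2:u+3].reshape(-1,3),0).round(4))
    # region growing around rail by world box
    b=np.nanmedian(W[pts["btn"][1]-2:pts["btn"][1]+3,pts["btn"][0]-2:pts["btn"][0]+3].reshape(-1,3),0)
    near=np.hypot(W[...,0]-b[0],W[...,1]-b[1])<0.35
    for nm,lo,hi in (("plate",.007,.017),("carr",.040,.049),("bridge",.107,.12)):
        m=near&(W[...,2]>lo)&(W[...,2]<hi)&(rgb.min(-1)>(60 if nm!="bridge" else 20))
        nl,lab,st,c=cv2.connectedComponentsWithStats(cv2.morphologyEx(m.astype(np.uint8),cv2.MORPH_CLOSE,np.ones((3,3))))
        i=1+st[1:,4].argmax(); q=W[(lab==i)&m]
        r=cv2.minAreaRect((q[:,:2]*1000).astype(np.float32)); print(n,nm,len(q),np.round(r[0],1),np.round(r[1],1),round(r[2],1),"z",q[:,2].mean().round(4))
    # dark button
    m=near&(np.hypot(W[...,0]-b[0],W[...,1]-b[1])<.025)&(rgb.max(-1)<70)&(W[...,2]>.045)
    q=W[m]; print(n,"button dark",len(q),((q.min(0)+q.max(0))/2).round(4),q.mean(0).round(4),np.ptp(q,0).round(3))
```

```text
scene btn [ 0.5374 -0.1407  0.0559]
scene spec [ 0.5239 -0.038   0.0698]
scene bridge [0.4972 0.1214 0.1145]
scene plate 1947 [557.6   3.8] [ 69.9 220.4] 6.3 z 0.0127
scene carr 2415 [521.2 -89.2] [107.9 188.7] 6.2 z 0.0457
scene bridge 1546 [501.2 120.3] [154.6  59. ] 6.2 z 0.1139
scene button dark 169 [ 0.5296 -0.1441  0.0521] [ 0.5329 -0.143   0.0544] [0.032 0.034 0.011]
side btn [ 0.5251 -0.1367  0.0564]
side spec [ 0.5175 -0.0338  0.0696]
side bridge [0.4975 0.1232 0.1161]
side ledge [ 0.5267 -0.1671  0.0643]
side plate 4158 [513.5 -11. ] [159.3 421.2] 5.9 z 0.0127
side carr 2490 [521.6 -88. ] [102.9 192.3] 5.9 z 0.046
side bridge 3557 [499.  123.3] [154.   60.3] 5.5 z 0.1145
side button dark 186 [ 0.527  -0.1402  0.0523] [ 0.5252 -0.1371  0.0544] [0.034 0.033 0.012]
```

Both cameras agree: the rail is turned about 5.95° (y axis roughly (-0.104, 0.995)), the button is at about (0.527, -0.142, 0.055), and the carriage joint is about 3 mm. I'll close the gripper and turn the tool so its x axis runs along the rail.

>>> {"op": "play_rows", "data": {
  "hand": 1,
  "moves": [
    {"wz": 7},
    {"wz": 7},
    {"wz": 7},
    {"wz": 7},
    {"wz": 7}
  ]
}}

```text
invalid input at $.moves[0]: expected keys dx, dy, dz, wx, wy, wz
```

>>> {"op": "play_rows", "data": {
  "moves": [
    {"wz": 7},
    {"wz": 7},
    {"wz": 7},
    {"wz": 7},
    {"wz": 7}
  ]
}}

```text
invalid input at $.moves[0]: expected keys dx, dy, dz, wx, wy, wz
```

```bash
cat >> h.py <<'E'
A=np.deg2rad(5.95); yr=np.array([-np.sin(A),np.cos(A),0]); xr=np.array([np.cos(A),np.sin(A),0])
C=np.array([.5213,-.0886,0]); B0=C-.055*yr+[0,0,.055]   # carriage centre, button top
def go(t):
    s=bot.state(); M=R.from_rotvec(s["orientation"]).as_matrix()
    print("t",round(s["clock"],2),"p",s["position"].round(4),"F",s["contact_force"].round(1),"gap",round(s["finger_gap"],2))
    print("tool x.yr,xr",(M[:,0]@yr).round(4),(M[:,0]@xr).round(4),"z",M[:,2].round(3),"units",(M.T@(np.array(t)-s["position"])/.03).round(2))
E
python3 -c "
from h import *
print(B0); go(B0+[0,0,.15])"
```

```text
[ 0.52700133 -0.1433037   0.055     ]
t 0.1 p [0.1603 0.6555 0.2306] F [0.5 0.8 0.5] gap 1.0
tool x.yr,xr 0.3369 -0.9415 z [-0.    -0.001 -1.   ] units [-18.2  -22.96   0.88]
```

All six keys are required in each row.

>>> {"op": "play_rows", "data": {
  "hand": 1,
  "moves": [
    {"dx": 0, "dy": 0, "dz": 0, "wx": 0, "wy": 0, "wz": 7},
    {"dx": 0, "dy": 0, "dz": 0, "wx": 0, "wy": 0, "wz": 7},
    {"dx": 0, "dy": 0, "dz": 0, "wx": 0, "wy": 0, "wz": 7},
    {"dx": 0, "dy": 0, "dz": 0, "wx": 0, "wy": 0, "wz": 7},
    {"dx": 0, "dy": 0, "dz": 0, "wx": 0, "wy": 0, "wz": 7}
  ]
}}

```text
clock: 0.52
position: [0.1603, 0.6556, 0.2308]
orientation: [1.305, 2.858, -0.001]
contact_force: [0.5, 0.2, 0.3]
finger_gap: 0.3
grasp_force: 0.0
```

>>> {"op": "play_rows", "data": {
  "moves": [
    {"dx": 0, "dy": 0, "dz": 0, "wx": 0, "wy": 0, "wz": 7},
    {"dx": 0, "dy": 0, "dz": 0, "wx": 0, "wy": 0, "wz": 7},
    {"dx": 0, "dy": 0, "dz": 0, "wx": 0, "wy": 0, "wz": 7},
    {"dx": 0, "dy": 0, "dz": 0, "wx": 0, "wy": 0, "wz": 7},
    {"dx": 0, "dy": 0, "dz": 0, "wx": 0, "wy": 0, "wz": 7}
  ]
}}

```text
clock: 0.93
position: [0.1603, 0.6556, 0.2308]
orientation: [2.104, 2.333, -0.001]
contact_force: [-0.9, -0.1, 0.3]
finger_gap: 0.002
grasp_force: 0.0
```

```bash
python3 -c "
from h import *
print(B0); go(B0+[0,0,.15])"
```

```text
[ 0.52700133 -0.1433037   0.055     ]
t 0.93 p [0.1603 0.6556 0.2308] F [-0.9 -0.1  0.3] gap 0.0
tool x.yr,xr 1.0 0.0006 z [-0.    -0.001 -1.   ] units [-27.75   9.41   0.88]
```

>>> {"op": "play_rows", "data": {
  "moves": [
    {"dx": -1, "dy": 0.34, "dz": 0, "wx": 0, "wy": 0, "wz": 0},
    {"dx": -1, "dy": 0.34, "dz": 0, "wx": 0, "wy": 0, "wz": 0},
    {"dx": -1, "dy": 0.34, "dz": 0, "wx": 0, "wy": 0, "wz": 0},
    {"dx": -1, "dy": 0.34, "dz": 0, "wx": 0, "wy": 0, "wz": 0},
    {"dx": -1, "dy": 0.34, "dz": 0, "wx": 0, "wy": 0, "wz": 0}
  ]
}}

```text
clock: 1.35
position: [0.2276, 0.5107, 0.2308]
orientation: [2.096, 2.34, -0.001]
contact_force: [0.8, 0.3, -0.7]
finger_gap: 0.001
grasp_force: 0.0
```

>>> {"op": "play_rows", "data": {
  "moves": [
    {"dx": -1, "dy": 0.34, "dz": 0, "wx": 0, "wy": 0, "wz": 0},
    {"dx": -1, "dy": 0.34, "dz": 0, "wx": 0, "wy": 0, "wz": 0},
    {"dx": -1, "dy": 0.34, "dz": 0, "wx": 0, "wy": 0, "wz": 0},
    {"dx": -1, "dy": 0.34, "dz": 0, "wx": 0, "wy": 0, "wz": 0},
    {"dx": -1, "dy": 0.34, "dz": 0, "wx": 0, "wy": 0, "wz": 0}
  ]
}}

```text
clock: 1.77
position: [0.2946, 0.3671, 0.2311]
orientation: [-2.097, -2.34, 0.0]
contact_force: [0.9, -0.7, 0.5]
finger_gap: -0.003
grasp_force: 0.0
```

>>> {"op": "play_rows", "data": {
  "moves": [
    {"dx": -1, "dy": 0.34, "dz": 0, "wx": 0, "wy": 0, "wz": 0},
    {"dx": -1, "dy": 0.34, "dz": 0, "wx": 0, "wy": 0, "wz": 0},
    {"dx": -1, "dy": 0.34, "dz": 0, "wx": 0, "wy": 0, "wz": 0},
    {"dx": -1, "dy": 0.34, "dz": 0, "wx": 0, "wy": 0, "wz": 0},
    {"dx": -1, "dy": 0.34, "dz": 0, "wx": 0, "wy": 0, "wz": 0}
  ]
}}

```text
clock: 2.18
position: [0.3616, 0.2236, 0.2312]
orientation: [2.096, 2.34, 0.0]
contact_force: [0.7, -0.1, -0.0]
finger_gap: 0.001
grasp_force: 0.0
```

>>> {"op": "play_rows", "data": {
  "moves": [
    {"dx": -1, "dy": 0.34, "dz": 0, "wx": 0, "wy": 0, "wz": 0},
    {"dx": -1, "dy": 0.34, "dz": 0, "wx": 0, "wy": 0, "wz": 0},
    {"dx": -1, "dy": 0.34, "dz": 0, "wx": 0, "wy": 0, "wz": 0},
    {"dx": -1, "dy": 0.34, "dz": 0, "wx": 0, "wy": 0, "wz": 0},
    {"dx": -1, "dy": 0.34, "dz": 0, "wx": 0, "wy": 0, "wz": 0}
  ]
}}

```text
clock: 2.6
position: [0.4288, 0.0799, 0.2312]
orientation: [2.097, 2.339, 0.0]
contact_force: [1.0, 0.7, -0.7]
finger_gap: -0.003
grasp_force: 0.0
```

>>> {"op": "play_rows", "data": {
  "moves": [
    {"dx": -1, "dy": 0.34, "dz": 0, "wx": 0, "wy": 0, "wz": 0},
    {"dx": -1, "dy": 0.34, "dz": 0, "wx": 0, "wy": 0, "wz": 0},
    {"dx": -1, "dy": 0.34, "dz": 0, "wx": 0, "wy": 0, "wz": 0},
    {"dx": -1, "dy": 0.34, "dz": 0, "wx": 0, "wy": 0, "wz": 0},
    {"dx": -1, "dy": 0.34, "dz": 0, "wx": 0, "wy": 0, "wz": 0}
  ]
}}

```text
clock: 3.02
position: [0.4958, -0.0637, 0.2311]
orientation: [-2.097, -2.339, 0.0]
contact_force: [0.2, -0.0, 0.0]
finger_gap: 0.003
grasp_force: 0.0
```

Run:
```python
from h import *
go(B0+[0,0,.15])
rgb,d,ci=grab("wrist"); W=world(ci,d)
cv2.imwrite("pics/w1.png",rgb[...,::-1]); np.savez("wrist.npz",rgb=rgb,W=W)
```

```text
t 3.02 p [ 0.4958 -0.0637  0.2311] F [ 0.2 -0.   0. ] gap 0.0
tool x.yr,xr 1.0 -0.0052 z [-0.  0. -1.] units [-2.75  0.74  0.87]
```

View pics/w1.png

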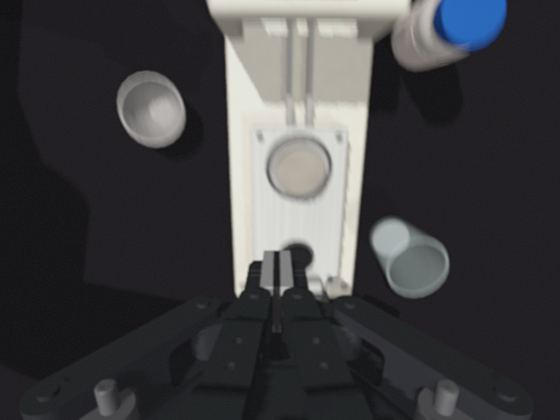

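The wrist view shows the specimen at (298,168), the button at (297,257) partly hidden by the fingers, the carriage's front edge at row 130, the beaker at (410,260) and the jar at (465,25). I'll refine the carriage pose from this one.

Run:
```python
from h import *
f=np.load("wrist.npz");W=f["W"];rgb=f["rgb"]
def loc(q): q=q-C; return q@xr,q@yr
m=(W[...,2]>.041)&(W[...,2]<.049)&(rgb.min(-1)>90)
m[240:]=0
a,b=loc(W[m]); k=(abs(a)<.08)&(abs(b)<.15)
print("carriage a",np.percentile(a[k],[.5,99.5]).round(4),"front b",np.percentile(b[k],99.5).round(4),"z",W[m][k][:,2].mean())
e=[]
for r in range(150,230,5):
    q=W[r][m[r]]; aa,bb=loc(q); kk=abs(aa)<.08; e.append([bb[kk].mean(),(aa[kk].min()+aa[kk].max())/2])
print("centre-line slope/offset",np.polyfit(*np.array(e).T,1))
m=(W[...,2]>.065)&(W[...,2]<.073); a,b=loc(W[m]); k=(abs(a)<.05)&(abs(b-.05)<.05)
print("spec top",((a[k].min()+a[k].max())/2).round(4),((b[k].min()+b[k].max())/2).round(4),np.ptp(a[k]),W[m][k][:,2].mean())
m=(W[...,2]>.048)&(W[...,2]<.060)&(rgb.max(-1)<70); m[:200]=0; a,b=loc(W[m]); k=(abs(a)<.04)&(abs(b+.05)<.03)
if k.any(): print("btn a",a[k].min(),a[k].max(),"front b",b[k].max())
for nm,zz in(("beaker",.085),("jar",.105),("bowl",.034)):
    m=abs(W[...,2]-zz)<.004; a,b=loc(W[m]); s={"beaker":(a>.055)&(b<.03)&(a<.2),"jar":(a>.055)&(b>.05)&(a<.2),"bowl":(a<-.085)&(a>-.25)}[nm]
    if s.any(): print(nm,a[s].min(),a[s].max(),b[s].min(),b[s].max())
```

```text
carriage a [-0.0506  0.0522] front b 0.0941 z 0.04529757194919081
centre-line slope/offset [-0.00548557  0.00091461]
spec top 0.0009 0.0516 0.04910987297728579 0.0686514869380826
btn a -0.01055545552315145 0.017763068158975354 front b -0.039666801025587464
beaker 0.09436189791004718 0.16261962830982787 -0.08261555620222244 -0.015432240695324659
jar 0.05501380145320389 0.15880944204040864 0.16285506131957161 0.1929716217891821
bowl -0.19484393206034564 -0.12419766688901593 0.07520201173756393 0.14606460108399308
```

Everything agrees to about 1 mm. Next I move to hover 45 mm above the button, slightly behind its centre, then tilt the tool 15° so the body leans away from the bridge.

```bash
python3 -c "
from h import *
go(B0+.001*xr-.004*yr+[0,0,.045])"
```

```text
t 3.07 p [ 0.4973 -0.0673  0.2306] F [-1.7 -1.1 -3. ] gap 0.0
tool x.yr,xr 1.0 -0.0036 z [-0.001 -0.001 -1.   ] units [-2.75  0.75  4.36]
```

>>> {"op": "play_rows", "data": {
  "moves": [
    {"dx": -0.7, "dy": 0.19, "dz": 0.5, "wx": 0, "wy": 0, "wz": 0},
    {"dx": -0.7, "dy": 0.19, "dz": 0.5, "wx": 0, "wy": 0, "wz": 0},
    {"dx": -0.7, "dy": 0.19, "dz": 0.5, "wx": 0, "wy": 0, "wz": 0},
    {"dx": -0.65, "dy": 0.18, "dz": 0.5, "wx": 0, "wy": 0, "wz": 0},
    {"dx": 0, "dy": 0, "dz": 0.8, "wx": 0, "wy": 0, "wz": 0}
  ]
}}

```text
clock: 3.48
position: [0.528, -0.1442, 0.1475]
orientation: [2.098, 2.336, 0.0]
contact_force: [1.6, 0.4, -0.0]
finger_gap: 0.001
grasp_force: 0.0
```

>>> {"op": "play_rows", "data": {
  "moves": [
    {"dx": 0, "dy": 0, "dz": 0.8, "wx": 0, "wy": 0, "wz": 0},
    {"dx": 0, "dy": 0, "dz": 0.7, "wx": 0, "wy": 0, "wz": 0},
    {"dx": 0, "dy": 0, "dz": 0, "wx": 0, "wy": 5, "wz": 0},
    {"dx": 0, "dy": 0, "dz": 0, "wx": 0, "wy": 5, "wz": 0},
    {"dx": 0, "dy": 0, "dz": 0, "wx": 0, "wy": 5, "wz": 0}
  ]
}}

```text
clock: 3.9
position: [0.527, -0.1411, 0.1023]
orientation: [-1.956, -2.184, -0.262]
contact_force: [0.6, 0.2, -0.1]
finger_gap: 0.003
grasp_force: 0.0
```

Run:
```python
from h import *
rgb,d,ci=grab("side")
cv2.imwrite("pics/s2.png",cv2.resize(rgb[60:320,180:480,::-1],None,fx=2,fy=2))
go(B0+.001*xr-.004*yr+[0,0,.006])
```

```text
t 3.95 p [ 0.5267 -0.1421  0.1016] F [-2.  -1.4 -1.6] gap 0.0
tool x.yr,xr 0.963 -0.0046 z [-0.03   0.268 -0.963] units [-0.53  0.04  1.26]
```

View pics/s2.png

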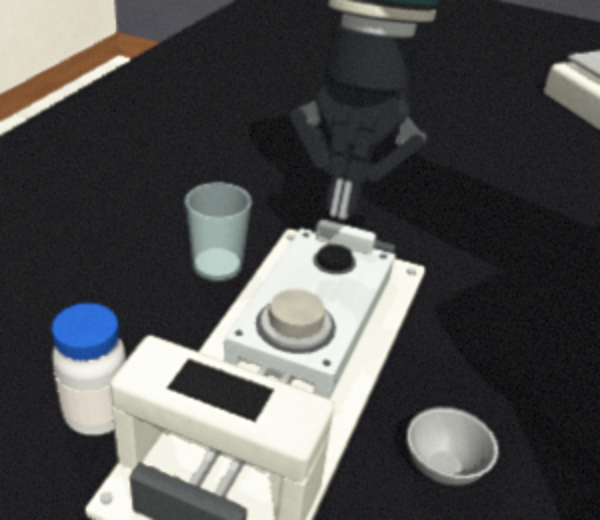

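The tip, at (342,215), is above and slightly behind the button at (335,258), with the body leaning back as intended. Now I descend.

>>> {"op": "play_rows", "data": {
  "moves": [
    {"dx": -0.13, "dy": 0.01, "dz": 0.32, "wx": 0, "wy": 0, "wz": 0},
    {"dx": -0.13, "dy": 0.01, "dz": 0.32, "wx": 0, "wy": 0, "wz": 0},
    {"dx": -0.13, "dy": 0.01, "dz": 0.32, "wx": 0, "wy": 0, "wz": 0},
    {"dx": -0.14, "dy": 0.01, "dz": 0.3, "wx": 0, "wy": 0, "wz": 0},
    {"dx": 0, "dy": 0, "dz": 0, "wx": 0, "wy": 0, "wz": 0}
  ]
}}

```text
clock: 4.37
position: [0.5278, -0.1463, 0.059]
orientation: [-1.957, -2.185, -0.255]
contact_force: [-0.3, -0.2, -0.3]
finger_gap: -0.003
grasp_force: 0.0
```

```bash
python3 -c "
from h import *
go(B0+.001*xr-.004*yr+[0,0,-.003])"
```

```text
t 4.37 p [ 0.5278 -0.1463  0.059 ] F [-0.3 -0.2 -0.3] gap -0.0
tool x.yr,xr 0.9658 -0.0053 z [-0.031  0.257 -0.966] units [-0.09  0.02  0.22]
```

>>> {"op": "play_rows", "data": {
  "moves": [
    {"dx": -0.01, "dy": 0, "dz": 0.05, "wx": 0, "wy": 0, "wz": 0},
    {"dx": -0.01, "dy": 0, "dz": 0.05, "wx": 0, "wy": 0, "wz": 0},
    {"dx": -0.01, "dy": 0, "dz": 0.05, "wx": 0, "wy": 0, "wz": 0},
    {"dx": 0, "dy": 0, "dz": 0, "wx": 0, "wy": 0, "wz": 0},
    {"dx": 0, "dy": 0, "dz": 0, "wx": 0, "wy": 0, "wz": 0}
  ]
}}

```text
clock: 4.78
position: [0.5288, -0.1467, 0.0574]
orientation: [-1.959, -2.186, -0.258]
contact_force: [0.5, -0.6, 0.3]
finger_gap: -0.002
grasp_force: 0.0
```

>>> {"op": "play_rows", "data": {
  "moves": [
    {"dx": -0.01, "dy": 0, "dz": 0.04, "wx": 0, "wy": 0, "wz": 0},
    {"dx": 0, "dy": 0, "dz": 0, "wx": 0, "wy": 0, "wz": 0},
    {"dx": 0, "dy": 0, "dz": 0, "wx": 0, "wy": 0, "wz": 0},
    {"dx": 0, "dy": 0, "dz": 0, "wx": 0, "wy": 0, "wz": 0},
    {"dx": 0, "dy": 0, "dz": 0, "wx": 0, "wy": 0, "wz": 0}
  ]
}}

```text
clock: 5.2
position: [0.5289, -0.1467, 0.0561]
orientation: [-1.96, -2.186, -0.258]
contact_force: [1.2, 0.2, 2.6]
finger_gap: -0.001
grasp_force: 1.5
```

>>> {"op": "play_rows", "data": {
  "moves": [
    {"dx": -0.01, "dy": 0, "dz": 0.05, "wx": 0, "wy": 0, "wz": 0},
    {"dx": -0.01, "dy": 0, "dz": 0.05, "wx": 0, "wy": 0, "wz": 0},
    {"dx": 0, "dy": 0, "dz": 0, "wx": 0, "wy": 0, "wz": 0},
    {"dx": 0, "dy": 0, "dz": 0, "wx": 0, "wy": 0, "wz": 0},
    {"dx": 0, "dy": 0, "dz": 0, "wx": 0, "wy": 0, "wz": 0}
  ]
}}

```text
clock: 5.62
position: [0.5288, -0.1466, 0.053]
orientation: [-1.96, -2.186, -0.258]
contact_force: [1.0, -1.4, 4.9]
finger_gap: -0.003
grasp_force: 2.1
```

>>> {"op": "play_rows", "data": {
  "moves": [
    {"dx": -0.01, "dy": 0, "dz": 0.05, "wx": 0, "wy": 0, "wz": 0},
    {"dx": -0.01, "dy": 0, "dz": 0.05, "wx": 0, "wy": 0, "wz": 0},
    {"dx": 0, "dy": 0, "dz": 0, "wx": 0, "wy": 0, "wz": 0},
    {"dx": 0, "dy": 0, "dz": 0, "wx": 0, "wy": 0, "wz": 0},
    {"dx": 0, "dy": 0, "dz": 0, "wx": 0, "wy": 0, "wz": 0}
  ]
}}

```text
clock: 6.03
position: [0.529, -0.1463, 0.0505]
orientation: [-1.959, -2.187, -0.259]
contact_force: [-1.2, -0.6, 12.7]
finger_gap: -0.0
grasp_force: 6.5
```

The force jumped to 12.7 N after about 6 mm of travel, so the button is on its hard stop. I press slightly more and start pushing along the rail.

>>> {"op": "play_rows", "data": {
  "moves": [
    {"dx": -0.01, "dy": 0, "dz": 0.02, "wx": 0, "wy": 0, "wz": 0},
    {"dx": 0.1, "dy": 0, "dz": 0.027, "wx": 0, "wy": 0, "wz": 0},
    {"dx": 0.1, "dy": 0, "dz": 0.027, "wx": 0, "wy": 0, "wz": 0},
    {"dx": 0.1, "dy": 0, "dz": 0.027, "wx": 0, "wy": 0, "wz": 0},
    {"dx": 0.1, "dy": 0, "dz": 0.027, "wx": 0, "wy": 0, "wz": 0}
  ]
}}

```text
clock: 6.45
position: [0.5278, -0.1342, 0.0504]
orientation: [-1.96, -2.187, -0.259]
contact_force: [-2.3, -1.4, 17.3]
finger_gap: 0.001
grasp_force: 9.0
```

Run:
```python
from h import *
s=bot.state(); p=s["position"]-B0; print("tip vs button start: x",(p@xr).round(4),"y",(p@yr).round(4))
go(B0+.001*xr+.15*yr+[0,0,-.005])
for n in("side",):
    rgb,d,ci=grab(n); W=world(ci,d)
    m=(W[...,2]>.065)&(W[...,2]<.073); q=W[m]-C; a,b=q@xr,q@yr; k=(abs(a)<.03)&(b>.0)&(b<.13)
    print("spec advance",((b[k].min()+b[k].max())/2-.052).round(4),np.ptp(b[k]).round(3))
```

```text
tip vs button start: x 0.0018 y 0.0089
t 6.45 p [ 0.5278 -0.1342  0.0504] F [-2.3 -1.4 17.3] gap 0.0
tool x.yr,xr 0.9661 -0.0056 z [-0.027  0.257 -0.966] units [ 4.54 -0.    1.23]
spec advance 0.0129 0.05
```

The carriage follows (the specimen has advanced about 12 mm, matching the tip). I continue at about 5 mm per row.

>>> {"op": "play_rows", "data": {
  "moves": [
    {"dx": 0.16, "dy": 0, "dz": 0.043, "wx": 0, "wy": 0, "wz": 0},
    {"dx": 0.16, "dy": 0, "dz": 0.043, "wx": 0, "wy": 0, "wz": 0},
    {"dx": 0.16, "dy": 0, "dz": 0.043, "wx": 0, "wy": 0, "wz": 0},
    {"dx": 0.16, "dy": 0, "dz": 0.043, "wx": 0, "wy": 0, "wz": 0},
    {"dx": 0.16, "dy": 0, "dz": 0.043, "wx": 0, "wy": 0, "wz": 0}
  ]
}}

```text
clock: 6.92
position: [0.5252, -0.1094, 0.0504]
orientation: [-1.96, -2.187, -0.259]
contact_force: [-2.0, -2.6, 17.8]
finger_gap: -0.002
grasp_force: 8.9
```

>>> {"op": "play_rows", "data": {
  "moves": [
    {"dx": 0.16, "dy": 0, "dz": 0.043, "wx": 0, "wy": 0, "wz": 0},
    {"dx": 0.16, "dy": 0, "dz": 0.043, "wx": 0, "wy": 0, "wz": 0},
    {"dx": 0.16, "dy": 0, "dz": 0.043, "wx": 0, "wy": 0, "wz": 0},
    {"dx": 0.16, "dy": 0, "dz": 0.043, "wx": 0, "wy": 0, "wz": 0},
    {"dx": 0.16, "dy": 0, "dz": 0.043, "wx": 0, "wy": 0, "wz": 0}
  ]
}}

```text
clock: 7.33
position: [0.5226, -0.0846, 0.0504]
orientation: [-1.96, -2.187, -0.259]
contact_force: [-1.8, -1.5, 17.8]
finger_gap: -0.002
grasp_force: 8.9
```

```bash
cat > chk.py <<'E'
from h import *
s=bot.state(); p=s["position"]-B0; print("tip vs button start: x",(p@xr).round(4),"y",(p@yr).round(4),"z",s["position"][2].round(4),"Frail",(s["contact_force"]@yr).round(1),(s["contact_force"]@xr).round(1),s["contact_force"][2].round(1))
rgb,d,ci=grab("scene"); W=world(ci,d); q=W-C; a,b=q@xr,q@yr
# front face/edge of carriage, ledge top
m=(W[...,2]>.060)&(W[...,2]<.069)&(abs(a)<.035)&(b<s["position"]@yr-C@yr-.012)&(b>-.12)
if m.sum(): print("ledge b",np.percentile(b[m],[2,98]).round(4),m.sum())
m=(abs(W[...,2]-.045)<.004)&(abs(a)<.05)&(rgb.min(-1)>60)&(b<.4)&(b>-.13)
print("carriage top b",np.percentile(b[m],[.5,99.5]).round(4))
m=(W[...,2]>.065)&(W[...,2]<.073)&(abs(a)<.03)&(b>s["position"]@yr-C@yr+.06)&(b<.2)
if m.sum()>20: print("spec advance",((b[m].min()+b[m].max())/2-.052).round(4),np.ptp(b[m]).round(3))
E
python3 chk.py
```

```text
tip vs button start: x 0.0017 y 0.0588 z 0.0504 Frail -1.3 -1.9 17.8
ledge b [-0.0274 -0.0101] 71
carriage top b [-0.0311  0.2418]
spec advance 0.0609 0.049
```

>>> {"op": "play_rows", "data": {
  "moves": [
    {"dx": 0.16, "dy": 0, "dz": 0.043, "wx": 0, "wy": 0, "wz": 0},
    {"dx": 0.16, "dy": 0, "dz": 0.043, "wx": 0, "wy": 0, "wz": 0},
    {"dx": 0.16, "dy": 0, "dz": 0.043, "wx": 0, "wy": 0, "wz": 0},
    {"dx": 0.16, "dy": 0, "dz": 0.043, "wx": 0, "wy": 0, "wz": 0},
    {"dx": 0.16, "dy": 0, "dz": 0.043, "wx": 0, "wy": 0, "wz": 0}
  ]
}}

```text
clock: 7.8
position: [0.52, -0.0599, 0.0504]
orientation: [-1.96, -2.187, -0.26]
contact_force: [0.0, -1.3, 18.1]
finger_gap: -0.0
grasp_force: 8.8
```

>>> {"op": "play_rows", "data": {
  "moves": [
    {"dx": 0.16, "dy": 0, "dz": 0.043, "wx": 0, "wy": 0, "wz": 0},
    {"dx": 0.16, "dy": 0, "dz": 0.043, "wx": 0, "wy": 0, "wz": 0},
    {"dx": 0.16, "dy": 0, "dz": 0.043, "wx": 0, "wy": 0, "wz": 0},
    {"dx": 0.16, "dy": 0, "dz": 0.043, "wx": 0, "wy": 0, "wz": 0},
    {"dx": 0.16, "dy": 0, "dz": 0.043, "wx": 0, "wy": 0, "wz": 0}
  ]
}}

```text
clock: 8.22
position: [0.5173, -0.0352, 0.0504]
orientation: [-1.96, -2.187, -0.26]
contact_force: [-1.4, -1.9, 18.0]
finger_gap: 0.007
grasp_force: 8.7
```

>>> {"op": "play_rows", "data": {
  "moves": [
    {"dx": 0.16, "dy": 0, "dz": 0.043, "wx": 0, "wy": 0, "wz": 0},
    {"dx": 0.16, "dy": 0, "dz": 0.043, "wx": 0, "wy": 0, "wz": 0},
    {"dx": 0.16, "dy": 0, "dz": 0.043, "wx": 0, "wy": 0, "wz": 0},
    {"dx": 0.16, "dy": 0, "dz": 0.043, "wx": 0, "wy": 0, "wz": 0},
    {"dx": 0.1, "dy": 0, "dz": 0.027, "wx": 0, "wy": 0, "wz": 0}
  ]
}}

```text
clock: 8.63
position: [0.5149, -0.0121, 0.0504]
orientation: [-1.96, -2.188, -0.261]
contact_force: [0.3, -1.5, 17.2]
finger_gap: 0.005
grasp_force: 8.6
```

```bash
python3 chk.py
python3 - <<'E'
from h import *
rgb,d,ci=grab("side")
cv2.imwrite("pics/s3.png",cv2.resize(rgb[100:360,180:480,::-1],None,fx=2,fy=2))
E
```

```text
tip vs button start: x 0.0015 y 0.1317 z 0.0504 Frail -1.5 0.2 17.2
ledge b [0.0432 0.0629] 83
carriage top b [0.0396 0.2566]
spec advance 0.1221 0.025
```

View pics/s3.png

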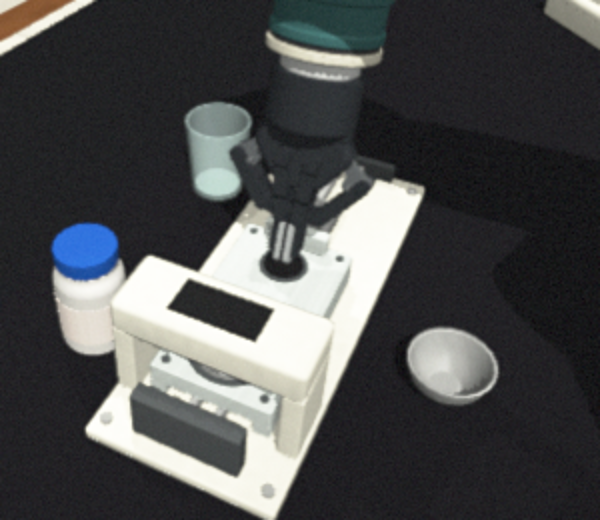

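The finger is on the button at (283,262), the carriage is partly under the bridge, and about 20 mm remains to the stop. I continue more slowly, watching for the force reaction.

>>> {"op": "play_rows", "data": {
  "moves": [
    {"dx": 0.1, "dy": 0, "dz": 0.027, "wx": 0, "wy": 0, "wz": 0},
    {"dx": 0.1, "dy": 0, "dz": 0.027, "wx": 0, "wy": 0, "wz": 0},
    {"dx": 0.1, "dy": 0, "dz": 0.027, "wx": 0, "wy": 0, "wz": 0},
    {"dx": 0.1, "dy": 0, "dz": 0.027, "wx": 0, "wy": 0, "wz": 0},
    {"dx": 0.1, "dy": 0, "dz": 0.027, "wx": 0, "wy": 0, "wz": 0}
  ]
}}

```text
clock: 9.15
position: [0.5133, 0.0031, 0.0504]
orientation: [-1.96, -2.187, -0.261]
contact_force: [1.2, -2.4, 18.4]
finger_gap: 0.004
grasp_force: 8.7
```

>>> {"op": "play_rows", "data": {
  "moves": [
    {"dx": 0.06, "dy": 0, "dz": 0.016, "wx": 0, "wy": 0, "wz": 0},
    {"dx": 0.06, "dy": 0, "dz": 0.016, "wx": 0, "wy": 0, "wz": 0},
    {"dx": 0.06, "dy": 0, "dz": 0.016, "wx": 0, "wy": 0, "wz": 0},
    {"dx": 0, "dy": 0, "dz": 0, "wx": 0, "wy": 0, "wz": 0},
    {"dx": 0, "dy": 0, "dz": 0, "wx": 0, "wy": 0, "wz": 0}
  ]
}}

```text
clock: 9.57
position: [0.5126, 0.0089, 0.0504]
orientation: [-1.96, -2.187, -0.261]
contact_force: [-0.1, 0.5, 17.1]
finger_gap: 0.003
grasp_force: 8.5
```

```bash
python3 chk.py
```

```text
tip vs button start: x 0.0015 y 0.1528 z 0.0504 Frail 0.5 -0.0 17.1
ledge b [0.0645 0.0833] 94
carriage top b [0.0607 0.2577]
```

>>> {"op": "play_rows", "data": {
  "moves": [
    {"dx": 0.05, "dy": 0, "dz": 0.013, "wx": 0, "wy": 0, "wz": 0},
    {"dx": 0.05, "dy": 0, "dz": 0.013, "wx": 0, "wy": 0, "wz": 0},
    {"dx": 0.05, "dy": 0, "dz": 0.013, "wx": 0, "wy": 0, "wz": 0},
    {"dx": 0, "dy": 0, "dz": 0, "wx": 0, "wy": 0, "wz": 0},
    {"dx": 0, "dy": 0, "dz": 0, "wx": 0, "wy": 0, "wz": 0}
  ]
}}

```text
clock: 10.03
position: [0.5124, 0.0124, 0.0505]
orientation: [-1.962, -2.189, -0.259]
contact_force: [1.0, -9.0, 16.8]
finger_gap: 0.005
grasp_force: 8.5
```

```bash
python3 chk.py
```

```text
tip vs button start: x 0.0016 y 0.1564 z 0.0505 Frail -9.1 0.1 16.8
ledge b [0.0648 0.0873] 113
carriage top b [0.061  0.2558]
```

>>> {"op": "play_rows", "data": {
  "moves": [
    {"dx": 0.03, "dy": 0, "dz": 0.008, "wx": 0, "wy": 0, "wz": 0},
    {"dx": 0.02, "dy": 0, "dz": 0.005, "wx": 0, "wy": 0, "wz": 0},
    {"dx": 0, "dy": 0, "dz": 0, "wx": 0, "wy": 0, "wz": 0},
    {"dx": 0, "dy": 0, "dz": 0, "wx": 0, "wy": 0, "wz": 0},
    {"dx": 0, "dy": 0, "dz": 0, "wx": 0, "wy": 0, "wz": 0}
  ]
}}

```text
clock: 10.5
position: [0.5122, 0.0137, 0.0505]
orientation: [-1.962, -2.189, -0.259]
contact_force: [1.8, -11.3, 17.4]
finger_gap: 0.003
grasp_force: 8.5
```

```bash
python3 chk.py
python3 - <<'E'
from h import *
rgb,d,ci=grab("side")
cv2.imwrite("pics/s4.png",cv2.resize(rgb[200:340,210:360,::-1],None,fx=4,fy=4))
E
```

```text
tip vs button start: x 0.0016 y 0.1577 z 0.0505 Frail -11.4 0.6 17.4
ledge b [0.0647 0.0883] 121
carriage top b [0.061 0.202]
```

View pics/s4.png

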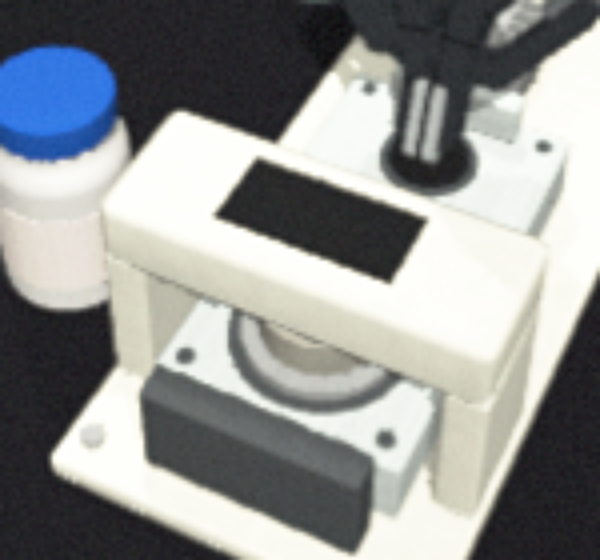

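The picture shows the carriage front against the stop block, which spans (140–370, 370–540), with the specimen under the bridge. Rail force has levelled off at about 11 N while the tip creeps on a stationary button, so the carriage is home. I lift straight up, then retreat along the tool axis.

>>> {"op": "play_rows", "data": {
  "moves": [
    {"dx": 0.02, "dy": 0, "dz": -0.08, "wx": 0, "wy": 0, "wz": 0},
    {"dx": 0.02, "dy": 0, "dz": -0.1, "wx": 0, "wy": 0, "wz": 0},
    {"dx": 0.02, "dy": 0, "dz": -0.1, "wx": 0, "wy": 0, "wz": 0},
    {"dx": 0.02, "dy": 0, "dz": -0.15, "wx": 0, "wy": 0, "wz": 0},
    {"dx": 0, "dy": 0, "dz": -0.3, "wx": 0, "wy": 0, "wz": 0}
  ]
}}

```text
clock: 11.02
position: [0.5105, 0.0117, 0.07]
orientation: [-1.958, -2.185, -0.256]
contact_force: [-0.2, -0.3, 0.5]
finger_gap: 0.002
grasp_force: 0.0
```

>>> {"op": "play_rows", "data": {
  "moves": [
    {"dx": 0, "dy": 0, "dz": -0.6, "wx": 0, "wy": 0, "wz": 0},
    {"dx": 0, "dy": 0, "dz": -0.9, "wx": 0, "wy": 0, "wz": 0},
    {"dx": 0, "dy": 0, "dz": -0.9, "wx": 0, "wy": 0, "wz": 0},
    {"dx": 0, "dy": 0, "dz": -0.9, "wx": 0, "wy": 0, "wz": 0},
    {"dx": 0, "dy": 0, "dz": -0.9, "wx": 0, "wy": 0, "wz": 0}
  ]
}}

```text
clock: 11.43
position: [0.5145, -0.0213, 0.194]
orientation: [-1.959, -2.186, -0.257]
contact_force: [0.2, 0.9, -0.1]
finger_gap: -0.001
grasp_force: 0.0
```

>>> {"op": "play_rows", "data": {
  "moves": [
    {"dx": 0, "dy": 0, "dz": -0.6, "wx": 0, "wy": 0, "wz": 0},
    {"dx": 0, "dy": 0, "dz": 0, "wx": 0, "wy": 0, "wz": 0},
    {"dx": 0, "dy": 0, "dz": 0, "wx": 0, "wy": 0, "wz": 0},
    {"dx": 0, "dy": 0, "dz": 0, "wx": 0, "wy": 0, "wz": 0},
    {"dx": 0, "dy": 0, "dz": 0, "wx": 0, "wy": 0, "wz": 0}
  ]
}}

```text
clock: 11.85
position: [0.515, -0.0254, 0.2087]
orientation: [-1.958, -2.185, -0.256]
contact_force: [0.4, 0.7, -0.3]
finger_gap: 0.001
grasp_force: 0.0
```

Run:
```python
from h import *
rgb,d,ci=grab("side"); W=world(ci,d); q=W-C; a,b=q@xr,q@yr
print(bot.state()["position"],bot.state()["contact_force"])
# button centre: dark disc
m=(abs(a)<.03)&(b>.07)&(b<.135)&(rgb.max(-1)<70)&(W[...,2]>.046)&(W[...,2]<.062)
print("btn b",b[m].min().round(4),b[m].max().round(4),"z med",np.median(W[m][:,2]).round(4),"(start b -0.055)")
m=(abs(W[...,2]-.045)<.003)&(abs(a)<.045)&(rgb.min(-1)>60)&(b>.04)&(b<.3)
print("carr top b",np.percentile(b[m],[.5,99.5]).round(4))
cv2.imwrite("pics/s5.png",cv2.resize(rgb[140:340,200:450,::-1],None,fx=3,fy=3))
```

```text
[ 0.51500185 -0.02533736  0.20876408] [-0.55956577  0.6070565  -0.94045306]
btn b 0.0876 0.1208 z med 0.0557 (start b -0.055)
carr top b [0.0644 0.274 ]
```

View pics/s5.png

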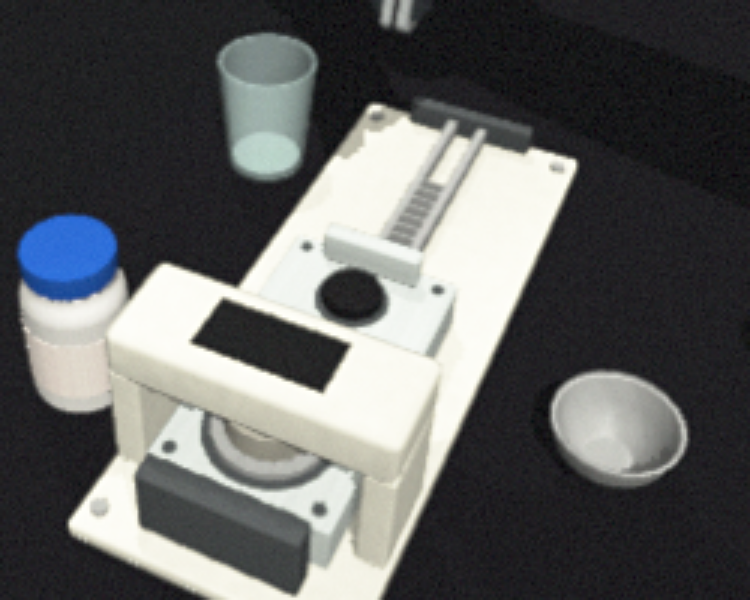

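The final view shows the button up at (352,295), z about 0.0557. The beaker, jar and bowl are untouched, the specimen is seated under the bridge, and the button sits 109 mm behind the bridge centre (110 mm expected at home). I'm handing in.

```bash
python3 -c "
from station import bot
print(bot.finish_job())"
```

```text
the job is handed in; nothing more can be done
None
```

I pressed the lock button fully down and pushed the carriage home against the end stop with it held; it has since sprung back up, the arm is clear, nothing else looks disturbed, and the job is handed in (no verdict was returned).

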